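Lower the ratchet rest beside the excavated timber

TASK

Lower the raised arm of the ratchet rest on the conservation bench. First press the pawl's thumb tab down as far as it goes, so that the pawl lifts out of the teeth and stays out; then push the arm down past its teeth until it lies level on its stop post. Only press and push: lift nothing, never force the arm against the engaged pawl, leave the other things where they stand, and finish clear of everything.

Things in the scene. Friction and masses are not known exactly. Their poses are not given: they have to be found in the camera images.
- rest: Ratchet rest, fixed to the bench: grey steel base plate 350 x 110 x 12 mm with a hinged steel arm, toothed hub and dark pawl. Origin on the bench top straight below the arm's hinge; z up, x level from hinge toward the arm's pad end. Plate spans x -155 to 195 mm. Pawl pivot: along y at x -85, z 113 mm, cheeks to z 125 mm. Stop post under the arm at x 165, top z 64 mm.
- rest_hinge (a point): Middle of the arm's hinge axis, which runs along the rest's y, 75 mm above the bench; side cheeks reach 97 mm above the bench. The arm is a bar 30 mm wide, 22 mm thick, reaching 195 mm from the hinge; four coarse teeth on its hub reach 54 mm from the hinge.
- rest_arm (a joint): Arm angle, rad: 0 = level on the stop post, positive = pad end raised. Starts at 0.66 to 0.77. Stiff hinge: the arm stays where it is left, up or down; with the pawl free, pushing it down at the pad takes about 5 to 8 N. With the pawl in, a tooth stops it at about 0.65.
- pad_top (a point): Point on the top of the cork pad where the arm is pushed: fixed to the arm, 145 mm out from the hinge and 19 mm above the arm's centre line (through the hinge). The pad is 85 mm along the arm (107 to 192 mm from the hinge) and 60 mm wide; x points out along the arm, z square out of the pad.
- pawl (a joint): Pawl angle, rad: 0 = nose in the teeth (start), 0.4 = tab pressed down to its end stop, nose well clear. The nose clears the teeth above about 0.15. Pivot with friction, no spring: it stays where it is left. Pressing the tab takes about 4 N.
- tab_top (a point): Centre of the top of the pawl's thumb tab: a flat dark plate 42 x 42 x 6 mm on the pawl's end away from the arm, 55 mm behind the pawl pivot and 18 mm above it (140 mm behind the hinge, 131 mm above the bench at the start). It sinks about 22 mm, swinging about the pivot, to its stop. Nothing stands above it.
- flask: a loose bystander, closed steel flask with black cap, 60 mm across, 130 mm tall, upright near the rest. Origin: centre of its underside.
- jar: a loose bystander, amber jar, 54 mm across, 70 mm tall, near the rest. Origin: centre of its underside.
- block: a loose bystander, plywood block 50 x 50 x 40 mm near the rest. Origin: centre of its underside.
- brush: a loose bystander, brush 160 mm long lying beside the arm. Origin: middle of its underside.
- fragment: a loose bystander, dark piece of old timber 100 x 50 x 28 mm beside the arm. Origin: centre of its underside.
- dish: a loose bystander, white bowl 100 mm across, 30 mm tall, to the robot's left. Origin: centre of its underside.
- splinter: a loose bystander, dark piece of old timber 130 x 45 x 25 mm, to the robot's left. Origin: centre of its underside.

How it is judged:
By the outcome, as a careful person would: the job done as asked, in the order asked, and still so for the second after the job is handed in, with the robot touching nothing.
It also fails if it takes over 45 s, if anything falls off the work surface, if the arm or the gripper's body presses on something with over 40 N, if the wrist force passes 120 N, or if a joint passes its speed limit or range.

ROBOT

A 7-joint arm with a two-finger parallel gripper is mounted at the origin on the work surface. World frame = base frame: x ahead of the robot, y to its left, z up, the work surface at z = 0. Lengths are in mm, angles in rad, forces in N, time in s.
With the tool pointing down it reaches from about 350 to 900 mm from the base axis. Payload 19.9 kg.
Tool frame: the origin (TCP) lies midway between the tips of the shut fingers; the grasp point (between the pads) lies 19 mm behind it (env.grip_depth is the distance from the TCP to the grasp point, in mm); z points along the fingers, y is the direction in which the jaws open and shut (so a half turn about z gives the same grasp; the last joint's range is limited). The gripper opens to 85 mm and grips with 20 to 120 N. Pads are 22 mm wide; open, the fingers measure 114 mm over their backs; the gripper's body (76 mm by 85 mm) begins 54 mm behind the grasp point. The pads swing forward as they close: fully open they stand 13 mm farther back than shut.
Start: joints at [-1.254, 0.417, -0.01, 1.614, 0.005, 1.111, -0.053], TCP at [219.458, 585.183, 231.26] pointing down, gripper open.
Joint ranges: [-2.81, 2.81], [-0.39, 2.02], [-1.27, 1.25], [0.06, 2.57], [-1.19, 4.33], [0.19, 2], [-2.82, 2.82]. Speed limits (rad/s): [1.89, 1.89, 2.39, 2.39, 3.01, 3.01, 3.01].

INTERFACE

Orientations are given as a 3x3 rotation matrix whose columns are the frame's x, y, z axes.
In Python, from bench import env, capture, camera_info, spotter gives the robot as it stands.
- The arm moves only by the tool play_rows, never from a script. Its argument "steps" is a list of rows, each a list of 7 numbers: the turn, a rotation vector about the tool's x, y, z in degrees, then the shift along the tool's x, y, z in cm, then the gripper's target within -1 to 1 (shut at 1, half-way at 0, fully open at -1). A call has 1 to 12 rows; each row is the pose to reach, as a shift and turn from the pose measured when the call began, along the tool's axes at that moment; what a row does not reach only later rows make up. A row lasts 1/12 s, in which the tool goes at most 41.7 mm and 7.16 degrees, less where a joint would pass 70% of its speed; a pose out of reach is approached as far as the arm can. A call with a gripper value outside its range is refused whole. The fingers move at their own pace and stop on an object; the grip force is fixed at half the most. Time passes only in rows, so rows that repeat a pose let the fingers close. It gives the time, the measured TCP pose, the force and the opening at its end, in the units of the state.
- env.sense(): the state, without advancing time (a new reading comes with each control period).
- capture(name): name is "scene" or "top" or "wrist"; returns (picture, depth): 480x640x3 uint8, red, green, blue; 480x640 float32, mm along the optical axis (not along the pixel's ray), 0 where there is no reading.
- camera_info(name): a dict with "fx", "fy", "cx", "cy" (pixels), "world_from_camera" (4x4, takes a point from camera to world coordinates). Camera axes: x right, y up, looking along -z (the intrinsics and any distortion apply to the point x, -y, -z); pixel columns grow to the right and rows downward; lengths in mm; the calibration is good to about 2 mm. The wrist camera is an equidistant fisheye: a pixel r from the principal point sees the ray r / f radians off the axis. A picture is of the moment at which its call begins: read the wrist's pose just before it. camera_info takes no time and is no camera call; for the wrist camera it gives the pose at the moment of the call.
- env.job_done(): hands the job in, once; it reports no verdict.
Trained networks look in the newest picture that a camera, given by its name, has taken for a name from the list of things; names that differ only in an ending like _2 or _b are one class to them, and where a whole thing is asked for, a point or a joint stands for the part that bears it (a point fixed in the world has none). Each returns a list of dicts, best first, with "score" (0 to 1); they miss things now and then, are a little off and sometimes report something else, mostly with a low value. They report only what shows in the picture. A call takes as long as a camera call.
- spotter.masks_of(label, camera): "region" (480x640 bool, what is visible of it) and "extent" ([centre column, centre row, width, height] in pixels, round what is visible of it).
The state is a dict: "time_s": time; "q": joint angles; "joint_velocities": joint speeds; "tau": joint torques, N m; "position": TCP position; "ee_rot": TCP orientation; "contact_force": force on the tool from outside, world axes, zero at the start; "wrist_torque": the same for the moment, N m; "width": finger opening in mm.
Only numpy, scipy, OpenCV 4.12 (cv2) and the standard library are available. Lean on these libraries where they do the work, as an engineer would, in place of code of your own. Each camera call takes 0.05 s, during which the arm holds its last target.

## Working session

There is one attempt and no reset: what is moved stays moved. The work goes in short steps, Python scripts to look and compute and a tool call to move; the robot and the scene stay as the last step left them, time stands still between calls to the robot, and variables do not carry over. Pictures are saved under pics/ and viewed, and the job is handed in when it is done.

Besides the shell and the picture viewer there is one more tool, called after "Call:" by a JSON object that holds its "op" and its "data". play_rows: Moves the arm, as the interface text tells. Its arguments: {"type":"object","properties":{"steps":{"type":"array","items":{"type":"array","items":{"type":"number"}}}},"required":["steps"]}

```bash
ls; mkdir -p pics; python3 - <<'E'
from bench import env, capture, camera_info, spotter
import cv2,numpy as np
s=env.sense();print(s['time_s'],s['position'],s['ee_rot'],s['contact_force'],s['width'])
for n in ['scene','top']:
    p,d=capture(n);cv2.imwrite(f'pics/{n}0.png',p[:,:,::-1]);np.save(f'/tmp/{n}_d.npy',d)
    i=camera_info(n);print(n,i)
    for l in ['rest','pad_top','tab_top','flask','jar','block']:
        for r in spotter.masks_of(l,n)[:2]:
            print(l,round(r['score'],2),np.round(r['extent']));
            np.save(f'/tmp/{n}_{l}.npy',r['region']) if r is not None else 0
E
```

```text
pics
0.0 [219.3495374  584.88836993 230.68417597] [[-9.36331631e-01  3.51116713e-01 -3.61550211e-04]
 [ 3.51116894e-01  9.36330962e-01 -1.12098085e-03]
 [-5.50644534e-05 -1.17655621e-03 -9.99999306e-01]] [ 0.23642784 -0.2555871  -0.6983456 ] 85.41604322300437
scene {'fx': 614.8887775056255, 'fy': 614.8887775056255, 'cx': 303.3647194088319, 'cy': 232.06325130924358, 'world_from_camera': array([[ 5.11006920e-01, -7.19689911e-01,  4.70019532e-01,
         1.15727751e+03],
       [ 8.59560082e-01,  4.24448300e-01, -2.84605175e-01,
        -2.24910523e+02],
       [ 5.32848223e-03,  5.49445241e-01,  8.35512737e-01,
         1.15253185e+03],
       [ 0.00000000e+00,  0.00000000e+00,  0.00000000e+00,
         1.00000000e+00]])}
rest 0.91 [245. 283. 191. 128.]
pad_top 0.6 [269. 262.  99.  77.]
tab_top 0.88 [198. 288.  91.  33.]
flask 0.7 [242. 238.  31.  51.]
jar 0.7 [187. 256.  30.  37.]
block 0.59 [198. 287.  88.  39.]
block 0.56 [213. 367.  35.  36.]
top {'fx': 466.9021262588789, 'fy': 466.9021262588789, 'cx': 318.48636000265907, 'cy': 232.76476789424152, 'world_from_camera': array([[-2.74753346e-02,  9.93932191e-01, -1.06507776e-01,
         4.83372011e+02],
       [-9.99538099e-01, -2.59322312e-02,  1.58463953e-02,
         1.34166886e+02],
       [ 1.29882581e-02,  1.06893965e-01,  9.94185589e-01,
         1.19512134e+03],
       [ 0.00000000e+00,  0.00000000e+00,  0.00000000e+00,
         1.00000000e+00]])}
rest 0.8 [375. 235. 150.  72.]
rest 0.73 [302. 271.  40.  21.]
pad_top 0.92 [358. 222.  75.  39.]
tab_top 0.65 [416. 240.  76.  28.]
tab_top 0.58 [301. 270.  43.  21.]
flask 0.68 [355. 282.  30.  25.]
jar 0.69 [199. 237.  29.  54.]
jar 0.59 [406. 293.  23.  22.]
block 0.86 [419. 196.  23.  26.]
```

View pics/scene0.png

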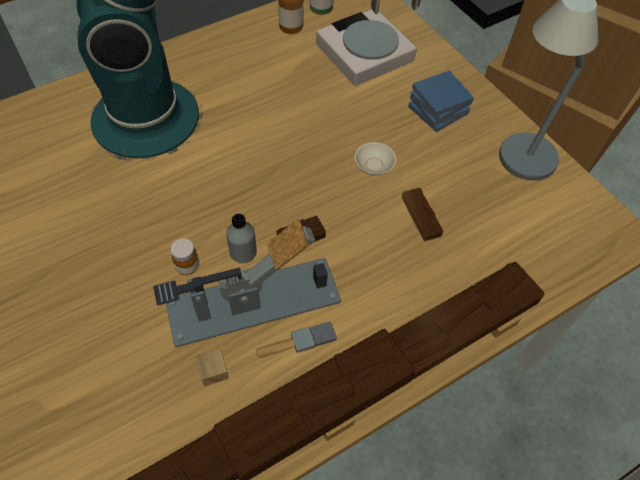

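View pics/top0.png

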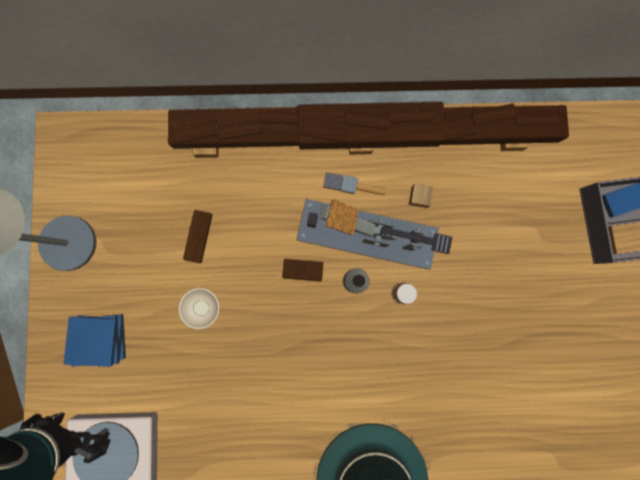

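The scene view shows the tab at about (167,292) and the raised cork pad at about (288,245). In the top view the tab is at about (443,243), the pad at (342,217), the flask at (356,281) and the jar at (405,293). Next I'll measure them.

```bash
cat > h.py <<'E'
import numpy as np,cv2
from bench import env,capture,camera_info,spotter
def cloud(n,d):
    i=camera_info(n);v,u=np.mgrid[:480,:640]
    P=np.stack([(u-i['cx'])/i['fx']*d,-(v-i['cy'])/i['fy']*d,-d,np.ones_like(d)],-1)
    return (P@i['world_from_camera'].T)[...,:3]
E
python3 - <<'E'
from h import *
for n in ['top','scene']:
    d=np.load(f'/tmp/{n}_d.npy').astype(float);C=cloud(n,d)
    np.save(f'/tmp/C_{n}.npy',C)
    ok=d>0
    bench=C[300:330,430:500] if n=='top' else C[330:360,60:120]
    print(n,'bench z',np.median(bench[...,2]))
    # plate: z 6..18 in region of rest
    x,y,z=C[...,0],C[...,1],C[...,2]
    m=ok&(z>7)&(z<17)&(x>400)&(x<620)&(y>-180)&(y<220)
    m=m.astype(np.uint8);m=cv2.morphologyEx(m,cv2.MORPH_CLOSE,np.ones((5,5)))
    k,l,st,c=cv2.connectedComponentsWithStats(m)
    j=1+np.argmax(st[1:,4]);print(st[j])
    pts=C[(l==j)&(z>7)&(z<17)][:,:2].astype(np.float32)
    print('plate rect',cv2.minAreaRect(pts),cv2.boxPoints(cv2.minAreaRect(pts)))
    g=[(u,v) for v in (238,243,248) for u in (436,440,443,446,449)] if n=='top' else [(u,v) for v in (288,292,296) for u in (160,165,170,175)]
    for u,v in g: print(u,v,C[v,u].round(0))
    g=[(332,207),(342,217),(352,228),(335,225),(352,210)] if n=='top' else [(288,245),(278,255),(298,235)]
    for u,v in g: print('pad',u,v,C[v,u].round(0))
    for nm,(zl,zh) in dict(hi=(60,200)).items():
        m=(ok&(z>zl)&(z<zh)&(x>380)&(x<680)&(y>-200)&(y<260)).astype(np.uint8)
        k,l,st,c=cv2.connectedComponentsWithStats(m)
        for j in range(1,k):
            if st[j,4]>30:
                P=C[l==j];print('blob',st[j],P.mean(0).round(),P.max(0).round(),P.min(0).round())
E
```

```text
top bench z 1.0076389535886392
[ 297  229  137   42 2490]
plate rect ((579.91259765625, -2.9301300048828125), (348.85821533203125, 70.26761627197266), 76.87803649902344) [[ 506.09647 -164.82848]
 [ 574.5293  -180.78096]
 [ 653.72876  158.96822]
 [ 585.2959   174.9207 ]]
436 238 [ 579. -153.  128.]
440 238 [ 578. -161.  135.]
443 238 [ 483.  134. 1195.]
446 238 [ 578. -176.  130.]
449 238 [ 577. -182.  132.]
436 243 [ 566. -151.  134.]
440 243 [ 566. -160.  134.]
443 243 [ 566. -167.  134.]
446 243 [ 566. -174.  133.]
449 243 [ 566. -181.  133.]
436 248 [ 555. -150.  136.]
440 248 [ 555. -159.  135.]
443 248 [ 555. -167.  132.]
446 248 [ 555. -175.  130.]
449 248 [ 554. -180.  134.]
pad 332 207 [641.  89. 223.]
pad 342 217 [623.  67. 198.]
pad 352 228 [602.  43. 170.]
pad 335 225 [605.  83. 207.]
pad 352 210 [641.  43. 177.]
blob [ 337  204  116   50 1922] [595. -46. 136.] [651.  78. 200.] [ 543. -190.   61.]
blob [307 212  11  14 112] [640. 131.  65.] [656. 144.  71.] [624. 119.  60.]
blob [344 268  25  25 494] [487.  32. 101.] [516.  59. 135.] [459.   2.  62.]
blob [396 283  21  21 
[... 390 characters left out ...]
64.  133.]
170 288 [ 564. -156.  132.]
175 288 [ 568. -148.  130.]
160 292 [ 562. -176.  132.]
165 292 [ 568. -168.  133.]
170 292 [ 572. -160.  133.]
175 292 [ 575. -152.  129.]
160 296 [ 570. -179.  132.]
165 296 [ 572. -171.  128.]
170 296 [ 578. -163.  129.]
175 296 [ 584. -155.  132.]
pad 288 245 [629.  62. 195.]
pad 278 255 [628.  41. 177.]
pad 298 235 [630.  83. 214.]
blob [226 214  30  36 753] [498.  22.  95.] [519.  56. 134.] [462.  -4.  60.]
blob [ 153  228  146   84 3465] [603. -47. 129.] [655.  78. 200.] [ 543. -191.   60.]
blob [171 239  23  22 398] [456. -94.  68.] [481. -69.  75.] [ 430. -116.   61.]
blob [314 263  14  15 122] [642. 128.  63.] [656. 142.  67.] [624. 117.  60.]
```

```bash
cat >> h.py <<'E'
from scipy.spatial.transform import Rotation as Ro
U=np.array([np.cos(np.radians(76.5)),np.sin(np.radians(76.5)),0])
H=np.array([601,-29.5,75.])
Rt=np.column_stack([U,np.cross([0,0,-1],U),[0,0,-1]])  # vertical, tool x along rest x
def st():
    s=env.sense();print('t',s['time_s'],'p',np.round(s['position'],1),'F',np.round(s['contact_force'],1),'w',round(s['width'],1),'q',np.round(s['q'],2));return s
def to(p,R=Rt):
    s=env.sense();A=s['ee_rot']
    rv=np.degrees(Ro.from_matrix(A.T@R).as_rotvec());sh=A.T@(np.array(p)-s['position'])/10
    print(np.round(p,0),'row',np.round(np.r_[rv,sh],2).tolist())
def pad(th,l=145,off=19):
    return H+U*(l*np.cos(th)-off*np.sin(th))+np.array([0,0,l*np.sin(th)+off*np.cos(th)])
E
python3 - <<'E'
from h import *
st();to([566,-170,200]);to([566,-170,260]);print(pad(.77),pad(0))
E
```

```text
t 0.7 p [219.4 585.2 231.2] F [ 1.4 -0.1  0.4] w 85.2 q [-1.25  0.42 -0.01  1.61  0.    1.11 -0.05]
[ 566 -170  200] row [-0.0, 0.01, 82.95, -58.96, -58.54, 3.14]
[ 566 -170  260] row [-0.0, 0.01, 82.95, -58.96, -58.54, -2.86]
[622.2132917   58.85971903 189.57991232] [634.84957776 111.49363846  94.        ]
```

Call:
{"op": "play_rows", "data": {"steps": [[0,0,7,-3,-3,-2.9,1],[0,0,14,-8,-8,-2.9,1],[0,0,21,-13,-13,-2.9,1],[0,0,27,-18,-18,-2.9,1],[0,0,33,-23,-23,-2.9,1],[0,0,39,-28,-28,-2.9,1],[0,0,45,-33,-33,-2.9,1],[0,0,51,-38,-38,-2.9,1],[0,0,57,-43,-43,-2.9,1],[0,0,63,-47,-47,-2.9,1],[0,0,69,-51,-51,-2.9,1],[0,0,75,-54,-54,-2.9,1]]}}

```text
time_s: 1.7
position: [423.7, 134.8, 260.4]
ee_rot: [[0.102, 0.995, 0.001], [0.995, -0.102, 0.001], [0.001, 0.001, -1.0]]
contact_force: [1.8, 0.9, -0.2]
width: -0.5
```

```bash
python3 - <<'E'
from h import *
st();to([566,-170,150]);to([566,-170,200])
E
```

```text
t 1.7 p [423.7 134.8 260.4] F [ 1.8  0.9 -0.2] w -0.5 q [-0.82  0.05  0.46  2.02 -0.03  1.08 -0.45]
[ 566 -170  150] row [0.03, -0.05, 7.66, -28.88, 17.26, 11.03]
[ 566 -170  200] row [0.03, -0.05, 7.66, -28.87, 17.26, 6.03]
```

Call:
{"op": "play_rows", "data": {"steps": [[0,0,2,-3,2,0,1],[0,0,4,-7,4,0,1],[0,0,6,-10,6,0,1],[0,0,7.6,-14,8.4,0,1],[0,0,7.6,-17,10,0,1],[0,0,7.6,-20,12,1,1],[0,0,7.6,-24,14.3,2,1],[0,0,7.6,-27,16,4,1],[0,0,7.6,-28.9,17.3,6,1],[0,0,7.6,-28.9,17.3,8,1],[0,0,7.6,-28.9,17.3,10,1],[0,0,7.6,-28.9,17.3,10.5,1]]}}

```text
time_s: 2.7
position: [565.2, -170.3, 152.4]
ee_rot: [[0.233, 0.972, -0.003], [0.972, -0.233, 0.001], [0.0, -0.003, -1.0]]
contact_force: [-0.7, 0.3, 0.2]
width: 0.3
```

```bash
python3 - <<'E'
from h import *
st();to([566,-170,140]);to([566,-170,104])
p,d=capture('scene');cv2.imwrite('pics/s1.png',cv2.resize(p[180:400,100:400,::-1],None,fx=2.5,fy=2.5))
E
```

```text
t 2.7 p [ 565.2 -170.3  152.4] F [-0.7  0.3  0.2] w 0.3 q [-0.23  0.51  0.62  1.79 -0.35  0.96  0.3 ]
[ 566 -170  140] row [-0.19, -0.02, 0.02, 0.05, 0.08, 1.23]
[ 566 -170  104] row [-0.19, -0.02, 0.02, 0.04, 0.09, 4.83]
```

View pics/s1.png

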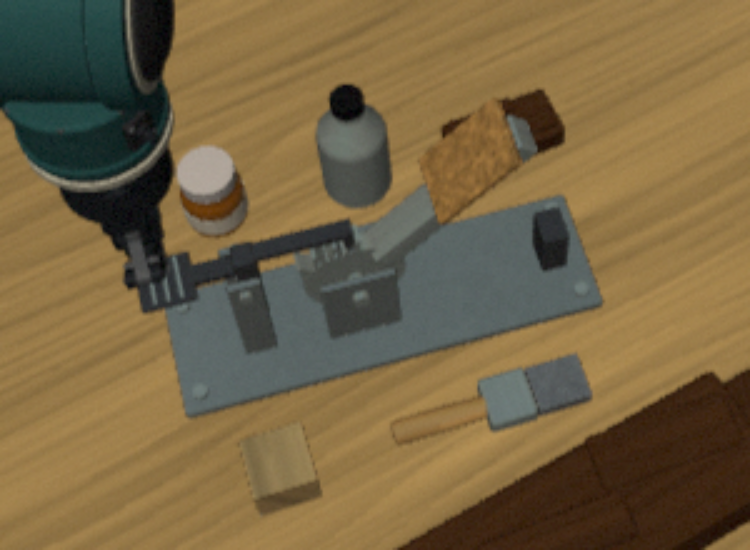

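The crop shows the fingertips at about (150,262), just above the tab at (165,285), which fits a 20 mm gap. I'll press down now.

Call:
{"op": "play_rows", "data": {"steps": [[0,0,0,0,0,0.8,1],[0,0,0,0,0,1.3,1],[0,0,0,0,0,1.7,1],[0,0,0,0,0,2.0,1],[0,0,0,0,0,2.3,1],[0,0,0,0,0,2.6,1],[0,0,0,0,0,2.9,1],[0,0,0,0,0,3.2,1],[0,0,0,0,0,3.4,1],[0,0,0,0,0,3.4,1]]}}

```text
time_s: 3.58
position: [565.4, -170.4, 119.1]
ee_rot: [[0.233, 0.972, -0.002], [0.972, -0.233, 0.001], [0.0, -0.002, -1.0]]
contact_force: [-0.3, -2.8, 2.4]
width: -0.3
```

Call:
{"op": "play_rows", "data": {"steps": [[0,0,0,0,0,0.3,1],[0,0,0,0,0,0.5,1],[0,0,0,0,0,0.7,1],[0,0,0,0,0,0.8,1],[0,0,0,0,0,0.9,1],[0,0,0,0,0,0.9,1]]}}

```text
time_s: 4.08
position: [565.5, -170.8, 110.4]
ee_rot: [[0.233, 0.972, -0.002], [0.972, -0.233, 0.0], [-0.0, -0.002, -1.0]]
contact_force: [-2.9, -3.5, 8.6]
width: 0.4
```

Near the stop. I'll go slightly further to confirm it.

Call:
{"op": "play_rows", "data": {"steps": [[0,0,0,0,0,0.1,1],[0,0,0,0,0,0.2,1],[0,0,0,0,0,0.3,1],[0,0,0,0,0,0.3,1]]}}

```text
time_s: 4.42
position: [565.9, -170.9, 109.4]
ee_rot: [[0.233, 0.972, -0.0], [0.972, -0.233, 0.001], [0.001, -0.001, -1.0]]
contact_force: [-15.6, 2.0, 43.0]
width: 0.1
```

The force jumped to 43 N with almost no movement, so the tab is on its end stop. Retreating straight up.

Call:
{"op": "play_rows", "data": {"steps": [[0,0,0,0,0,-0.5,1],[0,0,0,0,0,-2,1],[0,0,0,0,0,-5,1],[0,0,0,0,0,-8,1],[0,0,0,0,0,-11,1],[0,0,0,0,0,-14,1],[0,0,0,0,0,-16,1],[0,0,0,0,0,-16,1]]}}

```text
time_s: 5.08
position: [567.5, -171.0, 273.3]
ee_rot: [[0.233, 0.973, 0.005], [0.973, -0.233, 0.002], [0.003, 0.004, -1.0]]
contact_force: [0.6, -0.4, 0.9]
width: -0.0
```

```bash
python3 - <<'E'
from h import *
st()
p,d=capture('scene');cv2.imwrite('pics/s2.png',cv2.resize(p[180:400,100:400,::-1],None,fx=2.5,fy=2.5))
C=cloud('scene',d.astype(float));np.save('/tmp/C2.npy',C)
def rel(P): 
    r=P-H; V=np.cross([0,0,1],U); return np.stack([r@U,r@V,P[...,2]],-1)
r=rel(C).reshape(-1,3);r=r[(d>0).ravel()]
for a in range(-165,-90,8):
    m=(abs(r[:,0]-a)<4)&(abs(r[:,1])<22)&(r[:,2]>85)&(r[:,2]<160); print(a,m.sum(),np.median(r[m,2]).round(1) if m.any() else '')
m=(r[:,0]>75)&(r[:,0]<150)&(abs(r[:,1])<25)&(r[:,2]>140)&(r[:,2]<260)
q=r[m];print('pad',len(q),q.mean(0),'y',q[:,1].min(),q[:,1].max());k=np.polyfit(q[:,0],q[:,2],1);print('theta',np.arctan(k[0]),'off',np.cos(np.arctan(k[0]))*(k[1]-75))
to([*pad(.77)[:2],270]);to([*pad(.77)[:2],215])
E
```

```text
t 5.0833 p [ 567.5 -171.   273.3] F [ 0.6 -0.4  0.9] w -0.0 q [-0.28  0.38  0.68  1.67 -0.26  1.18  0.23]
-165 18 99.3
-157 81 101.7
-149 83 104.8
-141 83 108.7
-133 81 112.0
-125 72 114.8
-117 38 118.2
-109 39 121.5
-101 59 123.6
-93 106 125.9
pad 870 [106.18905252  -0.77361759 200.72344804] y -24.973269483472937 24.97639679600633
theta 0.5654697256532939 off 49.25554026067675
[622.  59. 270.] row [0.12, -0.14, 0.05, 23.61, 0.05, 0.16]
[622.  59. 215.] row [0.12, -0.14, 0.05, 23.6, 0.04, 5.66]
```

View pics/s2.png

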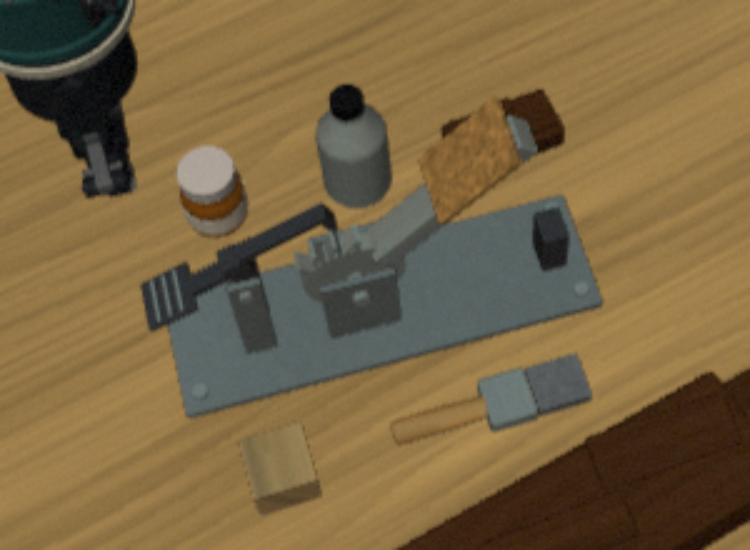

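The crop shows the tab lowered at (170,295) and the pawl nose clear of the teeth at (330,215). The measured tab slope is about 0.40 rad and it is holding. Moving over the pad.

Call:
{"op": "play_rows", "data": {"steps": [[0,0,0,3,0,0,1],[0,0,0,7,0,0,1],[0,0,0,11,0,0,1],[0,0,0,15,0,0,1],[0,0,0,18,0,0,1],[0,0,0,21,0,0,1],[0,0,0,22.5,0,1,1],[0,0,0,22.9,0,3,1],[0,0,0,22.9,0,5,1],[0,0,0,22.9,0,5.7,1],[0,0,0,22.9,0,5.7,1]]}}

```text
time_s: 6.05
position: [618.9, 51.9, 212.0]
ee_rot: [[0.233, 0.972, -0.002], [0.972, -0.233, 0.001], [0.001, -0.002, -1.0]]
contact_force: [0.8, -0.6, -0.6]
width: -0.1
```

```bash
python3 - <<'E'
from h import *
st()
for th in [.8,.77,.7,.6,.5,.4,.3,.2,.1,0.05,0,-.02]: print(th,end=' ');to(pad(th,150)-11*U)
p,d=capture('scene');cv2.imwrite('pics/s3.png',cv2.resize(p[180:400,100:400,::-1],None,fx=2.5,fy=2.5))
E
```

```text
t 6.05 p [618.9  51.9 212. ] F [ 0.8 -0.6 -0.6] w -0.1 q [-0.56  0.48  0.59  1.66 -0.3   1.09 -0.13]
0.8 [620.  48. 196.] row [-0.1, -0.04, 0.03, -0.35, 0.16, 1.61]
0.77 [620.  52. 193.] row [-0.1, -0.04, 0.03, 0.01, 0.16, 1.89]
0.7 [622.  59. 186.] row [-0.1, -0.04, 0.03, 0.81, 0.16, 2.58]
0.6 [625.  70. 175.] row [-0.1, -0.04, 0.03, 1.87, 0.16, 3.66]
0.5 [627.  79. 164.] row [-0.1, -0.04, 0.03, 2.82, 0.17, 4.84]
0.4 [629.  87. 151.] row [-0.1, -0.04, 0.03, 3.64, 0.17, 6.11]
0.3 [631.  94. 137.] row [-0.1, -0.04, 0.03, 4.33, 0.17, 7.45]
0.2 [632.  99. 123.] row [-0.1, -0.04, 0.03, 4.88, 0.18, 8.86]
0.1 [633. 103. 109.] row [-0.1, -0.04, 0.03, 5.29, 0.18, 10.31]
0.05 [633. 105. 101.] row [-0.1, -0.04, 0.03, 5.45, 0.18, 11.05]
0 [633. 106.  94.] row [-0.1, -0.04, 0.03, 5.56, 0.18, 11.8]
-0.02 [634. 106.  91.] row [-0.1, -0.04, 0.03, 5.59, 0.18, 12.1]
```

View pics/s3.png

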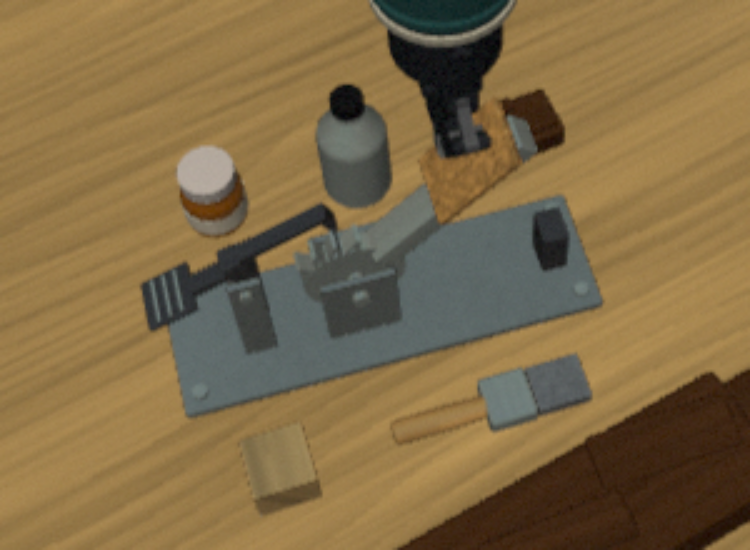

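The fingertips are over the cork pad at about (460,150) in the crop, with a small gap. Starting the push along the arc.

Call:
{"op": "play_rows", "data": {"steps": [[0,0,0,-0.1,0.2,1.0,1],[0,0,0,0,0.2,1.9,1],[0,0,0,0.4,0.2,2.2,1],[0,0,0,0.8,0.2,2.6,1],[0,0,0,1.3,0.2,3.1,1],[0,0,0,1.9,0.2,3.7,1],[0,0,0,1.9,0.2,3.7,1]]}}

```text
time_s: 6.68
position: [625.9, 70.2, 175.8]
ee_rot: [[0.233, 0.973, -0.0], [0.973, -0.233, 0.001], [0.001, -0.001, -1.0]]
contact_force: [-0.0, 1.0, -0.3]
width: -0.1
```

```bash
python3 - <<'E'
from h import *
st()
for th in [.6,.5,.4,.3,.2,.1,0.05,0,-.02]: print(th,end=' ');to(pad(th,150)-11*U)
p,d=capture('scene');cv2.imwrite('pics/s4.png',cv2.resize(p[180:400,100:400,::-1],None,fx=2.5,fy=2.5))
E
```

```text
t 6.6833 p [625.9  70.2 175.8] F [-0.   1.  -0.3] w -0.1 q [-0.57  0.54  0.57  1.67 -0.33  1.03 -0.13]
0.6 [625.  70. 175.] row [-0.03, -0.04, 0.04, -0.07, -0.1, 0.04]
0.5 [627.  79. 164.] row [-0.03, -0.04, 0.04, 0.87, -0.09, 1.22]
0.4 [629.  87. 151.] row [-0.03, -0.04, 0.04, 1.7, -0.09, 2.49]
0.3 [631.  94. 137.] row [-0.03, -0.04, 0.04, 2.39, -0.09, 3.83]
0.2 [632.  99. 123.] row [-0.03, -0.04, 0.04, 2.94, -0.09, 5.24]
0.1 [633. 103. 109.] row [-0.03, -0.04, 0.04, 3.35, -0.09, 6.69]
0.05 [633. 105. 101.] row [-0.03, -0.04, 0.04, 3.5, -0.09, 7.43]
0 [633. 106.  94.] row [-0.03, -0.04, 0.04, 3.62, -0.09, 8.18]
-0.02 [634. 106.  91.] row [-0.03, -0.04, 0.04, 3.65, -0.09, 8.48]
```

View pics/s4.png

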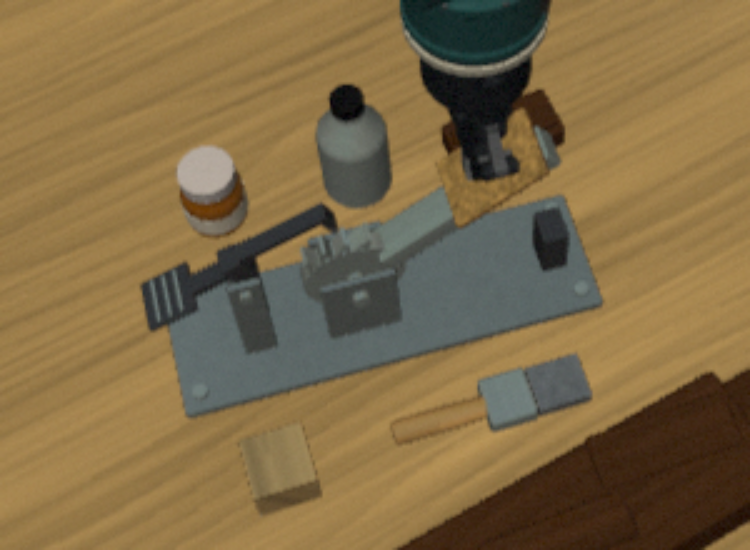

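The pad has moved down to about (495,165) and the pawl is still clear. Continuing the arc.

Call:
{"op": "play_rows", "data": {"steps": [[0,0,0,0.4,0,0.6,1],[0,0,0,0.9,0,1.2,1],[0,0,0,1.3,0,1.9,1],[0,0,0,1.7,0,2.5,1],[0,0,0,2.1,0,3.2,1],[0,0,0,2.4,0,3.8,1],[0,0,0,2.7,0,4.6,1],[0,0,0,2.9,0,5.2,1],[0,0,0,3.2,0,5.9,1],[0,0,0,3.4,0,6.7,1],[0,0,0,3.5,0,7.4,1],[0,0,0,3.5,0,7.4,1]]}}

```text
time_s: 7.73
position: [634.4, 105.0, 101.9]
ee_rot: [[0.232, 0.973, 0.001], [0.973, -0.232, 0.002], [0.002, 0.0, -1.0]]
contact_force: [0.7, -0.0, 1.1]
width: 0.0
```

Call:
{"op": "play_rows", "data": {"steps": [[0,0,0,0,0,0.2,1],[0,0,0,0.1,0,0.4,1],[0,0,0,0.1,0,0.6,1],[0,0,0,0.1,0,0.7,1],[0,0,0,0.1,0,0.8,1],[0,0,0,0.1,0,0.8,1]]}}

```text
time_s: 8.23
position: [634.8, 106.1, 94.4]
ee_rot: [[0.232, 0.973, 0.001], [0.973, -0.232, 0.002], [0.003, 0.0, -1.0]]
contact_force: [-0.3, 0.4, 2.6]
width: -0.3
```

Call:
{"op": "play_rows", "data": {"steps": [[0,0,0,0,0,0.1,1],[0,0,0,0,0,0.2,1],[0,0,0,0,0,0.3,1],[0,0,0,0,0,0.3,1]]}}

```text
time_s: 8.57
position: [635.2, 106.1, 93.8]
ee_rot: [[0.233, 0.973, 0.002], [0.973, -0.233, 0.004], [0.004, 0.001, -1.0]]
contact_force: [-13.8, -0.5, 35.4]
width: 0.1
```

The force rose to 35 N at a pad height of 93.8 mm, where 94 is expected, so the arm is on the post. Lifting away.

Call:
{"op": "play_rows", "data": {"steps": [[0,0,0,0,0,-0.4,1],[0,0,0,0,0,-1.5,1],[0,0,0,0,0,-4,1],[0,0,0,0,0,-8,1],[0,0,0,0,0,-12,1],[0,0,0,0,0,-16,1],[0,0,0,-3,-2,-18,1],[0,0,0,-6,-5,-18,1],[0,0,0,-9,-9,-18,1],[0,0,0,-10,-12,-18,1],[0,0,0,-10,-12,-18,1]]}}

```text
time_s: 9.48
position: [488.8, 33.7, 273.4]
ee_rot: [[0.236, 0.972, -0.001], [0.972, -0.236, 0.007], [0.007, -0.002, -1.0]]
contact_force: [0.9, -0.1, 0.5]
width: -0.2
```

```bash
python3 - <<'E'
from h import *
st()
for n in ['scene','top']:
    p,d=capture(n);c=p[180:400,100:400] if n=='scene' else p[150:330,180:480]
    cv2.imwrite(f'pics/{n}5.png',cv2.resize(c[:,:,::-1],None,fx=2.5,fy=2.5))
    C=cloud(n,d.astype(float));V=np.cross([0,0,1],U);R=C-H
    s,l,z=R@U,R@V,C[...,2]
    for a,b in [(-160,-120),(112,150),(150,188)]:
        m=(d>0)&(s>a)&(s<b)&(abs(l)<15)&(z>70)&(z<150)
        if m.sum()>10: k=np.polyfit(s[m],z[m],1);print(n,a,m.sum(),'z',np.median(z[m]).round(1),'slope',k[0].round(3))
    m=(d>0)&(s>112)&(s<188)&(abs(l)<20)&(z>70)&(z<120)
    if m.sum()>10:print('pad slope',np.polyfit(s[m],z[m],1)[0])
E
```

```text
t 9.4833 p [488.8  33.7 273.4] F [ 0.9 -0.1  0.5] w -0.2 q [-0.72  0.15  0.66  1.91 -0.11  1.12 -0.26]
scene -160 281 z 109.3 slope 0.406
scene 112 250 z 92.5 slope 0.011
scene 150 243 z 92.6 slope -0.005
pad slope 0.00137804330979479
top -160 163 z 109.1 slope 0.383
top 112 202 z 95.1 slope -0.021
top 150 200 z 94.7 slope 0.013
pad slope -0.0061146849516808335
```

View pics/scene5.png

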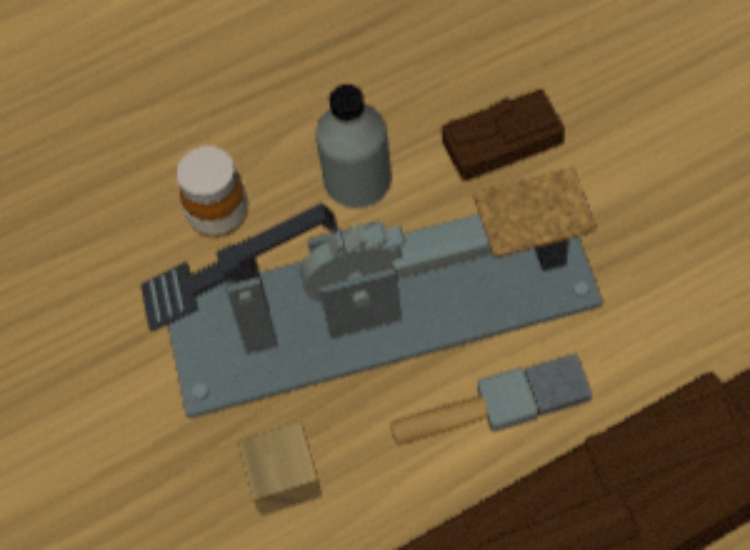

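View pics/top5.png

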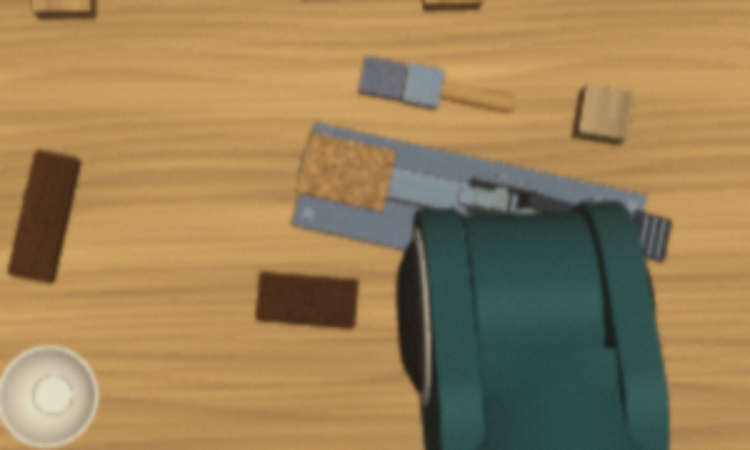

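The arm is level with its pad at about (535,210) on the post. The pawl is out, the other things haven't moved, and the gripper is well above everything.

```bash
python3 -c "
from bench import env
print(env.job_done())"
```

```text
the job is handed in; nothing more can be done
None
```

The ratchet rest's arm now lies level on its stop post, with the pawl out of the teeth, and the job is handed in.

- **Pawl:** I pressed the thumb tab down with the shut fingertips until it hit its end stop, where the force rose to about 43 N with almost no further movement. It stayed down after I backed off. The last tab slope measured 0.38 to 0.41 rad across the two cameras, against 0.4 at the stop.
- **Arm:** I then pushed the pad down along its arc until it met the post, at about 35 N. The pad top measured 92.5 to 95 mm high, against 94 expected, and its slope is within 0.01 rad of level.
- **Surroundings:** The flask, jar, block, brush and fragment look unmoved beside the rest. I didn't measure their positions again.
- **Robot:** It finished with the fingertips at 273 mm, about 140 mm above the flask, with no contact force. The job took about 9.6 s in all.

One fit of the arm's starting angle gave 0.57 rad, because it took in points beyond the pad. I used about 0.77 rad from single depth points instead, and the push agreed with it.

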